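# Register a printing block on its pin and stop

## Task

Set up the art-room printing bed: pick the wooden printing block up by its grip and bring its hole over the steel pin on the bed with the block turned 20 to 35 degrees away from its final line, so that it clears the metal stop; feel lightly along the slot until the hole drops over the pin and the block lies flat on the bed. Then swing the block on the pin until its long side rests against the stop, and let go. Never press or push the block hard against the bed, pin or stop, and leave the bottle, jar and can where they stand.

Things in the scene. Friction and masses are not known exactly. Their poses are not given: they have to be found in the camera images.
- bed: Printing bed: grey-faced board 220 x 170 x 12 mm (firm) screwed to the table. Origin at the centre of its underside; x along its 220 mm length and along the slot, y towards the edge that carries the stop, z up; its top lies 12 mm above the origin.
- slot_mid (a point): Middle of the dark 46 mm slot (along bed x), on the bed's top face, at x -45, y 0, z 12 mm in the bed; axes as the bed. In it an upright rigid steel pin, 10 mm diameter, 15 mm tall above the bed, top 1 mm tapered to 8.4 mm. It is clamped anywhere up to 16 mm either way along x from here: unmeasured, find it by eye or feel.
- stop_face (a point): Middle of the working face of the aluminium stop fixed on the bed: 30 mm long (bed x), 14 mm thick, 16 mm tall above the bed top; at x 52, y 40, z 20 mm in the bed. The face looks to the bed's -y; the stop lies beyond it towards +y. Turning the block clockwise seen from above takes its end away from the stop; counterclockwise brings it on.
- block_grip (a point): Grip of the loose block: beech bar 44 mm long (block x), 18 mm wide (block y), standing 32 mm up from the middle of the plate; pinch it across its width from above. This point is on the bar's centre line, 31 mm above the block's underside, 21 mm above the plate, 11 mm below the bar's top. Axes are the block's.
- block_hole (a point): Centre of the round 12 mm through hole in the block's plate, at the level of the underside, 35 mm from the grip's centre towards block -x. Axes are the block's.
- block_side (a point): Point on the block's +y long side, half-way up the 10 mm plate, 60 mm from the grip's centre along block +x, 40 mm along +y: with the block home it is at the stop.
- block: The loose printing block: wooden plate 150 (x) x 80 (y) x 10 mm with a grip bar on top, about 0.18 kg. Origin at the centre of its underside, below the grip; x along the 150 mm length, away from the hole; z up. In its final place block x points the same way as bed x and its +y long side lies against the stop.
- paint_bottle: Standing brown-red paint bottle, 68 mm diameter, 170 mm tall, a bystander; origin at the centre of its underside.
- paint_jar: Standing black paint jar, 72 mm diameter, 85 mm tall, a bystander; origin at the centre of its underside.
- can: Standing gold-painted drinks can, 66 mm diameter, 115 mm tall, a bystander; origin at the centre of its underside.

How it is judged:
On the way:
1. the hole is down over the pin, the block flat on the bed and still turned more than 10 degrees off the bed's length, clear of the stop (z of block_hole in the frame of slot_mid between -0.003 and 0.003 m and x of block_hole in the frame of slot_mid between -0.02 and 0.02 m and y of block_hole in the frame of slot_mid between -0.004 and 0.004 m and angle between block_hole's own z axis and vertical below 0.04 rad and angle between the x axis of block and the x axis of bed, either way round above 0.17 rad), for 0.1 s.
At the end, for the whole second after the job is handed in: The block lies flat on the bed (underside within 2 mm of the bed's top, tilt under 0.03 rad) with its hole over the pin (hole within 4 mm of the slot's line and 20 mm of its middle), its long side within 3 mm of the stop's face and within 0.08 rad of the bed's length, released and at rest (z of block_hole in the frame of slot_mid between -0.002 and 0.002 m and x of block_hole in the frame of slot_mid between -0.02 and 0.02 m and y of block_hole in the frame of slot_mid between -0.004 and 0.004 m and angle between block_hole's own z axis and vertical below 0.03 rad and y of block_side in the frame of stop_face between -0.003 and 0.003 m and angle between the x axis of block and the x axis of bed, either way round below 0.08 rad and linear speed of block below 0.01 m/s); the robot touches nothing.
It fails at once if the block is pressed or pushed against the bed, pin or stop with more than 50 N (contact force between block and bed above 50 N).
It fails at once if the paint bottle is disturbed (moved more than 30 mm) (distance of paint_bottle from where it was at the start of the episode above 0.03 m).
It fails at once if the paint jar is disturbed (moved more than 30 mm) (distance of paint_jar from where it was at the start of the episode above 0.03 m).
It fails at once if the can is disturbed (moved more than 30 mm) (distance of can from where it was at the start of the episode above 0.03 m).
It also fails if it takes over 67 s, if anything falls off the work surface, if the arm or the gripper's body presses on something with over 40 N, if the wrist force passes 120 N, or if a joint passes its speed limit or range.

## Robot

A 7-joint arm with a two-finger parallel gripper is mounted at the origin on the work surface. World frame = base frame: x ahead of the robot, y to its left, z up, the work surface at z = 0. Lengths are in m, angles in rad, forces in N, time in s.
With the tool pointing down it reaches from about 0.425 to 0.925 m from the base axis. Payload 6.8 kg.
Tool frame: the origin (TCP) lies on the mounting face of the last link; the fingertips stand 173 mm ahead of it and the grasp point (between the pads) lies 155 mm ahead of it; y points along the fingers, x is the direction in which the jaws open and shut, and the axes are right-handed (so a half turn about y gives the same grasp; the last joint's range is limited). The gripper opens to 85 mm and grips with 20 to 120 N. Pads are 22 mm wide; open, the fingers measure 114 mm over their backs; the gripper's body (76 mm by 85 mm) begins 54 mm behind the grasp point. The pads swing forward as they close: fully open they stand 13 mm farther back than shut.
Start: joints at [1.006, 0.477, 0.022, 1.555, -0.011, 1.109, -0.083], TCP at [0.298, -0.606, 0.405] pointing down, gripper open.
Joint ranges: [-2.96, 2.96], [-0.34, 2.1], [-1.41, 1.46], [0.24, 2.44], [-1.37, 4.51], [0.17, 1.92], [-2.96, 2.96]. Speed limits (rad/s): [2.39, 2.39, 3.14, 3.14, 3.14, 3.14, 3.14].

## Interface

Orientations are given as a rotation vector (axis times angle).
In Python, from bench import r gives the robot as it stands.
- The arm moves only by the tool step_arm, never from a script. Its arguments are lists of equal length, an entry for each row: "xyz": the shift along the tool's x, y, z scaled (see below), a list of three; "rotation": the turn, a rotation vector about the tool's x, y, z scaled (see below), a list of three. A call has 1 to 20 rows; each row is the pose to reach, as a shift and turn from the pose measured when the call began, along the tool's axes at that moment; what a row does not reach only later rows make up. The controller multiplies each number of a shift by 30 cm and each number of a turn by 90 degrees. A row lasts 1/8 s, in which the tool goes at most 62.5 mm and 10.7 degrees, less where a joint would pass 70% of its speed; a pose out of reach is approached as far as the arm can. A call with a number of a shift or a turn outside -1 to 1 is refused whole. A call with a gripper value outside its range is refused whole. "grip" is the closure, from 0 (fully open) to 1 (shut), set as the call begins (left out, the last holds). The fingers move at their own pace and stop on an object; "force" is the grip in N (left out, the last holds). Time passes only in rows, so rows that repeat a pose let the fingers close. It gives the time, the measured TCP pose, the force and the opening at its end, in the units of the state.
- r.get_obs(): the state, without advancing time (a new reading comes with each control period).
- r.grab_frame(name): name is "side" or "top"; returns a dict with "pixels" (400x640x3 uint8, red, green, blue), "fx", "fy", "cx", "cy" (pixels), "position" and "attitude" of the camera in the world. Camera axes: x right, y down, z forward; pixel columns grow to the right and rows downward; lengths in m; the calibration is good to about 2 mm. A picture is of the moment at which its call begins. There is no depth.
- r.hand_in(): hands the job in, once; it reports no verdict.
The state is a dict: "clock": time; "joints": joint angles; "qvel": joint speeds; "tau": joint torques, N m; "tcp_pos": TCP position; "orientation": TCP orientation; "contact_force": force on the tool from outside, world axes, zero at the start; "moment": the same for the moment, N m; "grip_width": finger opening in m.
Only numpy, scipy, OpenCV 4.12 (cv2) and the standard library are available. Lean on these libraries where they do the work, as an engineer would, in place of code of your own. Each camera call takes 0.05 s, during which the arm holds its last target.

## Working session

There is one attempt and no reset: what is moved stays moved. The work goes in short steps, Python scripts to look and compute and a tool call to move; the robot and the scene stay as the last step left them, time stands still between calls to the robot, and variables do not carry over. Pictures are saved under pics/ and viewed, and the job is handed in when it is done.

Besides the shell and the picture viewer there is one more tool, called after "Request:" in YAML: its name, and indented under it one key for each argument. step_arm: Moves the arm, as the interface text tells. Its arguments: {"type":"object","properties":{"xyz":{"type":"array"},"rotation":{"type":"array"},"grip":{"type":"number"},"force":{"type":"number"}},"required":["xyz","rotation"]}

```bash
ls; mkdir -p pics; python3 - <<'E'
from bench import r
import cv2,pickle
o=r.get_obs(); print({k:o[k] for k in('clock','tcp_pos','orientation','contact_force','grip_width')})
for n in('side','top'):
    f=r.grab_frame(n); pickle.dump(f,open(f'pics/{n}0.pkl','wb'))
    cv2.imwrite(f'pics/{n}0.png',f['pixels'][:,:,::-1])
    print({k:f[k] for k in f if k!='pixels'})
E
```

```text
pics
{'clock': 0.0, 'tcp_pos': array([ 0.29760805, -0.60554298,  0.4037357 ]), 'orientation': array([-1.39051078,  0.86767346, -0.86499251]), 'contact_force': array([ 0.30122474, -0.25763573,  0.14560276]), 'grip_width': 0.08545467083362743}
{'fx': 384.9602024511104, 'fy': 384.9602024511104, 'cx': 325.3552043019568, 'cy': 202.44885538407135, 'position': array([0.14155608, 0.59271971, 0.48388419]), 'attitude': array([-0.83617496,  2.30133154, -1.34236412])}
{'fx': 399.0890052506918, 'fy': 399.0890052506918, 'cx': 319.0705823933547, 'cy': 204.00307170451865, 'position': array([ 0.43875401, -0.01661867,  1.015696  ]), 'attitude': array([-2.11028224,  2.12022222, -0.19500021])}
```

View pics/top0.png

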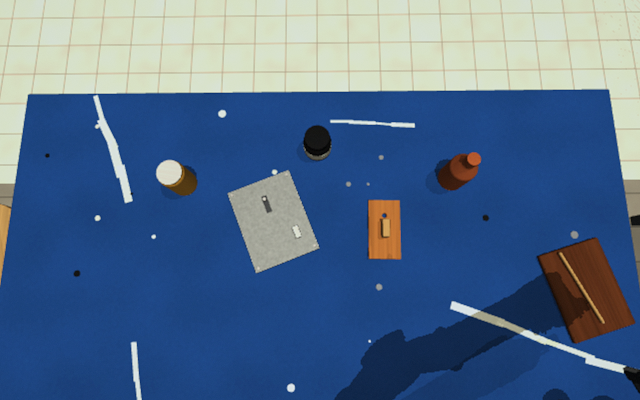

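View pics/side0.png

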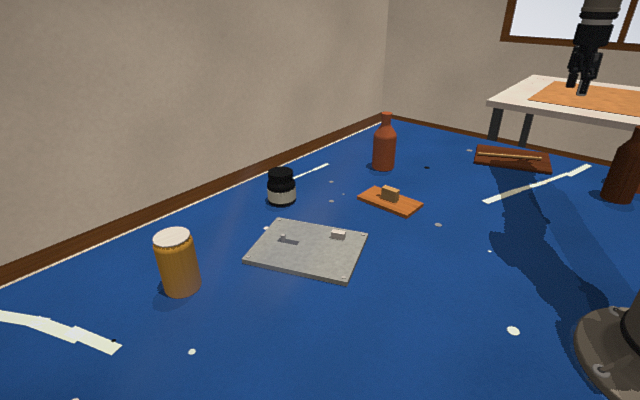

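```bash
cat > h.py <<'E'
import numpy as np,cv2,pickle
from scipy.spatial.transform import Rotation as R
def load(n): return pickle.load(open(f'pics/{n}.pkl','rb'))
def ray(f,uv):
    uv=np.atleast_2d(uv).astype(float)
    d=np.c_[(uv[:,0]-f['cx'])/f['fx'],(uv[:,1]-f['cy'])/f['fy'],np.ones(len(uv))]
    return np.asarray(f['position']),R.from_rotvec(f['attitude']).apply(d)
def onz(f,uv,z):
    p,d=ray(f,uv); return p+d*((z-p[2])/d[:,2])[:,None]
def proj(f,P):
    c=R.from_rotvec(f['attitude']).inv().apply(np.atleast_2d(P)-f['position'])
    return np.c_[f['fx']*c[:,0]/c[:,2]+f['cx'],f['fy']*c[:,1]/c[:,2]+f['cy']]
E
python3 - <<'E'
from h import *
from bench import r
o=r.get_obs();print(R.from_rotvec(o['orientation']).as_matrix().round(3), o['joints'])
E
```

```text
[[ 0.441 -0.001  0.897]
 [-0.897  0.001  0.441]
 [-0.002 -1.    -0.   ]] [ 1.00586609  0.47774898  0.02234727  1.55631382 -0.01148676  1.10928712
 -0.08310791]
```

```bash
python3 - <<'E'
from h import *
f=load('top0');im=f['pixels'][:,:,::-1]
c=im[160:280,220:420]; c=cv2.resize(c,None,fx=4,fy=4,interpolation=cv2.INTER_CUBIC);cv2.imwrite('pics/t0c.png',c)
f2=load('side0');im=f2['pixels'][:,:,::-1]
c=im[175:290,240:440]; cv2.imwrite('pics/s0c.png',cv2.resize(c,None,fx=4,fy=4,interpolation=cv2.INTER_CUBIC))
hsv=cv2.cvtColor(f['pixels'],cv2.COLOR_RGB2HSV)
for n,m,z in(('bed',cv2.inRange(hsv,(0,0,60),(180,60,255)),.012),('block',cv2.inRange(hsv,(5,100,100),(22,255,255)),.010)):
    m[:160]=0;m[285:]=0;m[:,:205]=0;m[:,430:]=0
    cs=sorted(cv2.findContours(m,0,1)[0],key=cv2.contourArea)[-1]
    q=cv2.minAreaRect(cs);b=cv2.boxPoints(q);W=onz(f,b,z)
    print(n,q,b.round(1).tolist(),W.round(4).tolist(),np.linalg.norm(W-np.roll(W,-1,0),axis=1),W.mean(0))
E
```

```text
bed ((271.13031005859375, 218.56478881835938), (90.07643127441406, 68.55757141113281), 68.42869567871094) [[222.6999969482422, 189.3000030517578], [286.3999938964844, 164.10000610351562], [319.6000061035156, 247.8000030517578], [255.8000030517578, 273.1000061035156]] [[0.6759, 0.2423, 0.012], [0.7426, 0.0779, 0.012], [0.5235, -0.0079, 0.012], [0.4618, 0.1507, 0.012]] [0.17736733 0.2352454  0.17013354 0.2328273 ] [0.60095233 0.11574041 0.012     ]
block ((384.0002746582031, 229.01190185546875), (58.7214469909668, 31.372058868408203), 88.63607025146484) [[367.6000061035156, 200.0], [399.0, 199.3000030517578], [400.3999938964844, 258.0], [369.0, 258.70001220703125]] [[0.6457, -0.1318, 0.01], [0.6472, -0.2124, 0.01], [0.4975, -0.2095, 0.01], [0.496, -0.1313, 0.01]] [0.08052958 0.1497113  0.07826994 0.14970998] [ 0.57160359 -0.17124897  0.01      ]
```

View pics/t0c.png

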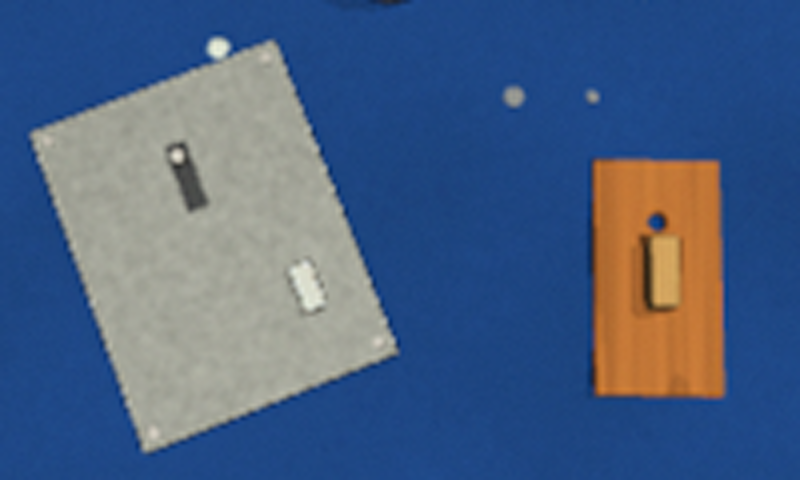

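View pics/s0c.png

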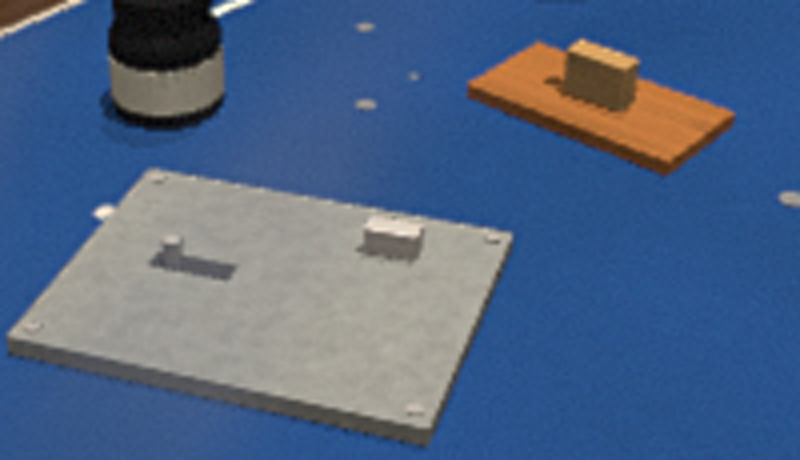

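```bash
cat > meas.py <<'E'
from h import *
f=load('top0')
hsv=cv2.cvtColor(f['pixels'],cv2.COLOR_RGB2HSV)
def con(m,roi,op=0):
    k=np.zeros_like(m);k[roi[1]:roi[3],roi[0]:roi[2]]=255;m=m&k
    if op:m=cv2.morphologyEx(m,cv2.MORPH_OPEN,np.ones((op,op),np.uint8))
    return sorted(cv2.findContours(m,0,1)[0],key=cv2.contourArea)[-1]
# bed
m=cv2.inRange(hsv,(0,0,60),(180,80,255))
c=con(m,(205,160,330,290),9)
W=onz(f,c[:,0],.012)[:,:2]
def rect(W):
    q=cv2.minAreaRect((W*1000).astype(np.float32)); return q,cv2.boxPoints(q)
print('bed',rect(W))
c=con(cv2.inRange(hsv,(5,100,60),(22,255,255)),(350,190,415,270))
print('block',rect(onz(f,c[:,0],.010)[:,:2]))
full=lambda u,v:((u+.5)/4-.5+220,(v+.5)/4-.5+160)
print('pin',onz(f,[full(177,155)],.027)*1e3,'hole',onz(f,[full(657,221)],.010)*1e3)
print('slot ends',onz(f,[full(175,144),full(198,209)],.012)*1e3)
print('griptop', onz(f,[full(*p) for p in((649,236),(680,236),(680,308),(649,308))],.042)*1e3)
print('stoptop', onz(f,[full(*p) for p in((288,265),(311,259),(325,304),(303,312))],.028)*1e3)
E
python3 meas.py
```

```text
bed (((595.7976684570312, 112.27839660644531), (222.28326416015625, 171.098388671875), 21.2678279876709), array([[461.19427  , 151.68707  ],
       [523.2564   ,  -7.7586594],
       [730.40106  ,  72.86972  ],
       [668.3389   , 232.31546  ]], dtype=float32))
block (((571.582763671875, -170.55429077148438), (80.69277954101562, 148.92503356933594), 88.95062255859375), array([[ 496.39386, -209.53021],
       [ 645.2939 , -212.25763],
       [ 646.77167, -131.57837],
       [ 497.87164, -128.85095]], dtype=float32))
pin [[648.02904504 132.69895818  27.        ]] hole [[ 606.82543213 -172.19561451   10.        ]]
slot ends [[658.45553013 136.42117492  12.        ]
 [615.85283315 120.7134655   12.        ]]
griptop [[ 592.13758279 -161.99723801   42.        ]
 [ 592.03601446 -181.06393793   42.        ]
 [ 547.55741981 -179.38842821   42.        ]
 [ 547.64923287 -160.48710728   42.        ]]
stoptop [[577.22740138  61.53941482  28.        ]
 [580.93238707  47.19795801  28.        ]
 [552.68276292  38.30538183  28.        ]
 [547.76679746  51.94177033  28.        ]]
```

```bash
cat > go.py <<'E'
from h import *
from bench import r
def go(x,y,z,yaw):
    o=r.get_obs();R0=R.from_rotvec(o['orientation']);p=np.asarray(o['tcp_pos'])
    a=np.radians(yaw);X=np.array([np.cos(a),np.sin(a),0]);Y=np.array([0,0,-1.]);Z=np.cross(X,Y)
    d=R0.inv().apply(np.array([x,y,z])-p)/.3
    t=(R0.inv()*R.from_matrix(np.c_[X,Y,Z])).as_rotvec()/(np.pi/2)
    print('shift',d.round(4).tolist(),'turn',t.round(4).tolist())
def st():
    o=r.get_obs();M=R.from_rotvec(o['orientation']).as_matrix()
    print('t',round(o['clock'],2),'tcp',(np.asarray(o['tcp_pos'])*1e3).round(1),'yaw',np.degrees(np.arctan2(M[1,0],M[0,0])).round(2),'tilt',np.degrees(np.arccos(-M[2,1])).round(2),'F',np.round(o['contact_force'],2),'M',np.round(o['moment'],2),'w',round(o['grip_width']*1e3,1),'q',np.round(o['joints'],2))
E
python3 - <<'E'
from go import *
st();go(.5708,-.1706,.36,-91.2);go(.5708,-.1706,.25,-91.2)
f=load('top0');print(onz(f,[(317,155),(445,180),(185,190)],0))
E
```

```text
t 0.1 tcp [ 297.7 -605.6  403.8] yaw -63.82 tilt 0.09 F [ 0.37  0.19 -0.16] M [0.   0.01 0.03] w 85.6 q [ 1.01  0.48  0.02  1.56 -0.01  1.11 -0.08]
shift [-0.8993, 0.1473, 1.4567] turn [0.0003, 0.3042, -0.001]
shift [-0.8987, 0.514, 1.4568] turn [0.0003, 0.3042, -0.001]
[[ 0.77073553 -0.00192499  0.        ]
 [ 0.7000864  -0.33660183  0.        ]
 [ 0.67739173  0.34432182  0.        ]]
```

Request:
step_arm:
  xyz:
    - [-0.15,0.02,0.24]
    - [-0.3,0.04,0.48]
    - [-0.45,0.07,0.72]
    - [-0.6,0.1,0.97]
    - [-0.6,0.1,0.97]
    - [-0.6,0.1,0.97]
  rotation:
    - [0,0.07,0]
    - [0,0.14,0]
    - [0,0.21,0]
    - [0,0.3,0]
    - [0,0.3,0]
    - [0,0.3,0]

```text
clock: 0.85
tcp_pos: [0.4813, -0.3116, 0.3735]
orientation: [-1.203, 1.218, -1.213]
contact_force: [-1.1, 0.2, 0.5]
grip_width: 0.0854
```

```bash
python3 - <<'E'
from go import *
st();go(.5708,-.1706,.25,-91.2)
E
```

```text
t 0.85 tcp [ 481.3 -311.6  373.5] yaw -90.53 tilt 0.19 F [-1.07  0.16  0.52] M [-0.07  0.    0.02] w 85.4 q [ 0.47  0.34 -0.    1.84 -0.    0.96 -1.11]
shift [-0.4714, 0.4128, 0.2944] turn [0.0007, 0.0074, -0.002]
```

Request:
step_arm:
  xyz:
    - [-0.17,0.06,0.1]
    - [-0.34,0.15,0.2]
    - [-0.4714,0.25,0.2944]
    - [-0.4714,0.4128,0.2944]
    - [-0.4714,0.4128,0.2944]
    - [-0.4714,0.4128,0.2944]
  rotation:
    - [0,0,0]
    - [0,0.0074,-0.001]
    - [0,0.0074,-0.002]
    - [0,0.0074,-0.002]
    - [0,0.0074,-0.002]
    - [0,0.0074,-0.002]

```text
clock: 1.6
tcp_pos: [0.5708, -0.1718, 0.2512]
orientation: [-1.199, 1.226, -1.226]
contact_force: [-0.3, -0.4, 1.2]
grip_width: 0.0856
```

```bash
python3 - <<'E'
from go import *
st();go(.5708,-.1706,.188,-91.2)
for n in('top','side'):
    f=r.grab_frame(n);pickle.dump(f,open(f'pics/{n}1.pkl','wb'))
    im=f['pixels'][:,:,::-1]; im=im[140:290,300:460] if n=='top' else im[100:240,330:470]
    cv2.imwrite(f'pics/{n}1.png',cv2.resize(im,None,fx=4,fy=4,interpolation=2))
E
```

```text
t 1.6 tcp [ 570.8 -171.8  251.2] yaw -91.3 tilt 0.05 F [-0.31 -0.4   1.15] M [-0.    0.02  0.01] w 85.6 q [ 0.22  0.53 -0.05  1.87  0.04  0.74 -1.44]
shift [-0.0041, 0.2105, -0.0001] turn [0.0003, -0.0011, 0.0005]
```

View pics/side1.png

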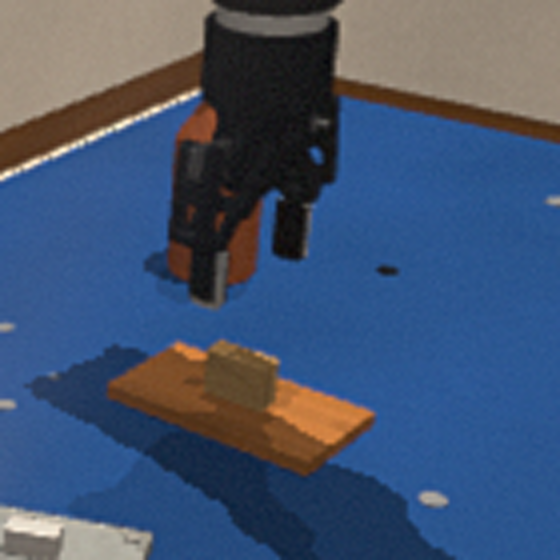

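The side view shows the open fingers straddling the bar, bar top near (245,360) in the crop. I'll descend and close.

Request:
step_arm:
  xyz:
    - [-0.004,0.1,0]
    - [-0.004,0.17,0]
    - [-0.004,0.21,0]
    - [-0.004,0.21,0]
    - [-0.004,0.21,0]
  rotation:
    - [0,0,0]
    - [0,0,0]
    - [0,0,0]
    - [0,0,0]
    - [0,0,0]
  grip: 0

```text
clock: 2.33
tcp_pos: [0.5719, -0.1711, 0.1903]
orientation: [-1.196, 1.223, -1.229]
contact_force: [0.1, 0.2, 1.4]
grip_width: 0.0856
```

Request:
step_arm:
  xyz:
    - [0,0,0]
    - [0,0,0]
    - [0,0,0]
    - [0,0,0]
    - [0,0,0]
    - [0,0,0]
    - [0,0,0]
    - [0,0,0]
  rotation:
    - [0,0,0]
    - [0,0,0]
    - [0,0,0]
    - [0,0,0]
    - [0,0,0]
    - [0,0,0]
    - [0,0,0]
    - [0,0,0]
  grip: 1
  force: 50

```text
clock: 3.32
tcp_pos: [0.572, -0.1711, 0.1905]
orientation: [-1.196, 1.222, -1.229]
contact_force: [0.3, 0.2, 5.2]
grip_width: 0.0172
```

```bash
python3 - <<'E'
from go import *
st()
E
```

```text
t 3.33 tcp [ 572.  -171.1  190.5] yaw -91.33 tilt 0.26 F [0.33 0.19 5.21] M [ 0.05  0.08 -0.  ] w 17.2 q [ 0.22  0.62 -0.05  1.89  0.05  0.63 -1.45]
```

Request:
step_arm:
  xyz:
    - [0,-0.1,0]
    - [0,-0.23,0]
    - [0,-0.36,0]
    - [0,-0.36,0]
    - [0,-0.36,0]
  rotation:
    - [0,0,0]
    - [0,0,0]
    - [0,0,0]
    - [0,0,0]
    - [0,0,0]

```text
clock: 3.95
tcp_pos: [0.5708, -0.1708, 0.2972]
orientation: [-1.197, 1.224, -1.228]
contact_force: [0.3, 0.4, -2.4]
grip_width: 0.0173
```

```bash
python3 - <<'E'
from go import *
st();go(.613,.137,.28,-96.5)
f=r.grab_frame('side');im=f['pixels'][:,:,::-1][80:260,300:500]
cv2.imwrite('pics/s2.png',cv2.resize(im,None,fx=3,fy=3,interpolation=2))
E
```

```text
t 3.95 tcp [ 570.8 -170.8  297.2] yaw -91.33 tilt 0.14 F [ 0.31  0.42 -2.38] M [ 0.03 -0.02  0.04] w 17.3 q [ 0.22  0.47 -0.05  1.84  0.03  0.83 -1.44]
shift [-1.0291, 0.0566, 0.1165] turn [-0.0014, 0.0574, 0.0007]
```

View pics/s2.png

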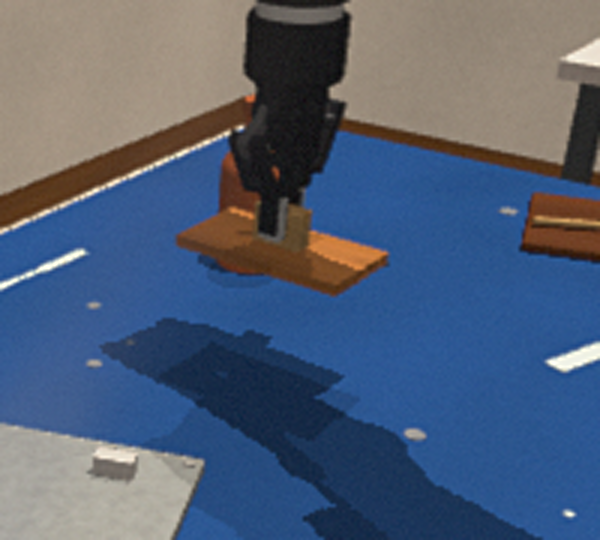

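The block is lifted level in the fingers (bar at about (285,225) in the crop). Moving over the bed now.

Request:
step_arm:
  xyz:
    - [-0.15,0,0.02]
    - [-0.33,0,0.04]
    - [-0.51,0,0.06]
    - [-0.69,0,0.08]
    - [-0.85,0.02,0.1]
    - [-0.95,0.04,0.115]
    - [-1.0,0.05,0.1165]
    - [-1.0,0.05,0.1165]
  rotation:
    - [0,0.01,0]
    - [0,0.02,0]
    - [0,0.03,0]
    - [0,0.04,0]
    - [0,0.057,0]
    - [-0.001,0.057,0]
    - [-0.001,0.057,0]
    - [-0.001,0.057,0]

```text
clock: 5.0
tcp_pos: [0.612, 0.1287, 0.2802]
orientation: [-1.158, 1.292, -1.291]
contact_force: [-0.5, -0.8, -1.9]
grip_width: 0.0172
```

```bash
python3 - <<'E'
from go import *
st();go(.613,.137,.25,-96.5)
for n in('top','side'):
    f=r.grab_frame(n);pickle.dump(f,open(f'pics/{n}3.pkl','wb'))
    im=f['pixels'][:,:,::-1]; im=im[140:290,200:360] if n=='top' else im[110:310,220:420]
    cv2.imwrite(f'pics/{n}3.png',cv2.resize(im,None,fx=4 if n=='top' else 3,fy=4 if n=='top' else 3,interpolation=2))
E
```

```text
t 5.0 tcp [612.  128.7 280.2] yaw -96.38 tilt 0.19 F [-0.54 -0.77 -1.9 ] M [-0.02  0.01  0.04] w 17.2 q [-0.25  0.53 -0.07  1.78  0.05  0.83 -2.03]
shift [-0.0279, 0.1005, 0.0004] turn [0.0017, 0.0014, 0.0011]
```

View pics/side3.png

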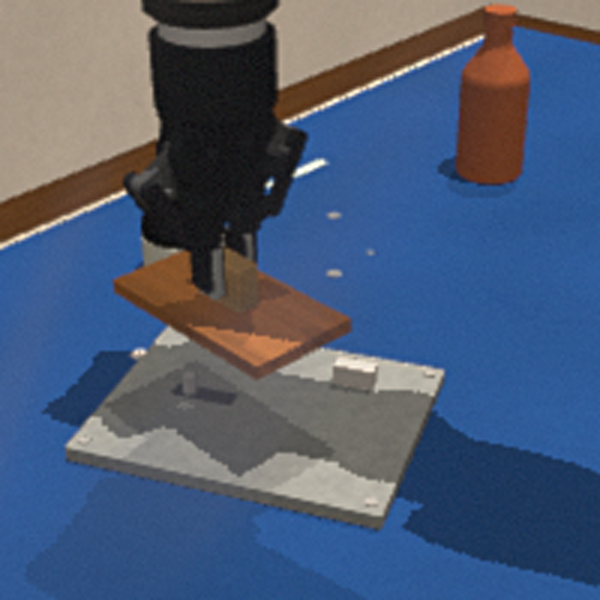

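View pics/top3.png

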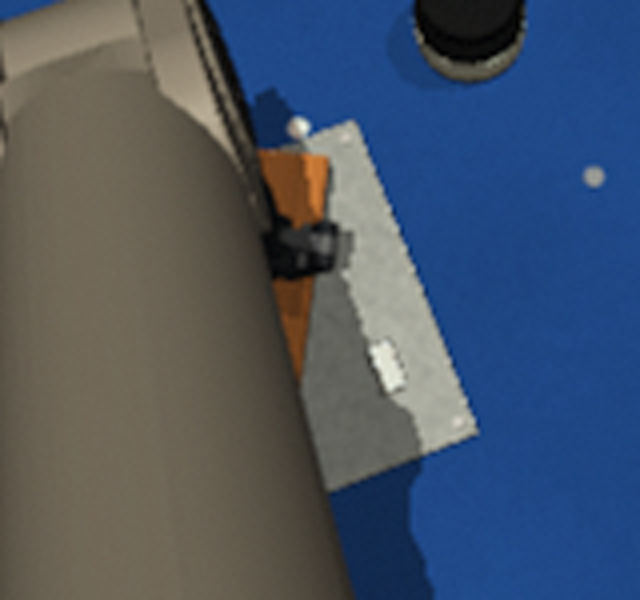

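```bash
python3 - <<'E'
from go import *
f0=load('side0');f=load('side3')
c0=lambda u,v:((u+.5)/4-.5+240,(v+.5)/4-.5+175)
c3=lambda u,v:((u+.5)/3-.5+220,(v+.5)/3-.5+110)
print('pin0',onz(f0,[c0(172,238)],.027)*1e3,'pin3',onz(f,[c3(188,369)],.027)*1e3)
print('bed corners side0',onz(f0,[c0(152,170),c0(512,234),c0(428,428),c0(8,338)],.012)*1e3)
print('stop face top',onz(f0,[c0(364,231),c0(421,239)],.028)*1e3)
W=onz(f,[c3(115,284),c3(258,364),c3(350,323)],.0997)*1e3
print('block corners',W,np.linalg.norm(np.diff(W,axis=0),axis=1), np.degrees(np.arctan2(*(W[1]-W[0])[[1,0]])))
# expected
b=np.radians(173.6);M=np.array([[np.cos(b),-np.sin(b)],[np.sin(b),np.cos(b)]])
E=np.array([612,128.7])+np.array([(-75,-40),(75,-40),(75,40)])@M.T
print('exp',E, proj(f,np.c_[E/1e3,[.0997]*3]), [c3(115,284),c3(258,364),c3(350,323)])
E
```

```text
pin0 [[645.22677517 135.2003546   27.        ]] pin3 [[649.64497218 131.72943009  27.        ]]
bed corners side0 [[721.40470223  77.98028473  12.        ]
 [521.78731182  -1.46953759  12.        ]
 [461.20250313 153.78867152  12.        ]
 [661.09353751 234.05606311  12.        ]]
stop face top [[570.69028107  66.46384093  28.        ]
 [542.92693568  53.11841292  28.        ]]
block corners [[679.75294178 164.73114937  99.7       ]
 [540.42727383 174.49480918  99.7       ]
 [527.27905926 102.7498739   99.7       ]] [139.66735768  72.93977848] 175.99138158507338
exp [[690.99135123 160.09054685]
 [541.92616335 176.81088668]
 [533.00864877  97.30945315]] [[256.05076781 201.72025586]
 [304.17626379 231.25430781]
 [335.76873125 215.1853863 ]] [(258.0, 204.33333333333331), (305.6666666666667, 231.0), (336.3333333333333, 217.33333333333331)]
```

```bash
python3 - <<'E'
from go import *
f=load('side3')
im=f['pixels'][:,:,::-1][185:245,245:345].copy()
im=cv2.resize(im,None,fx=8,fy=8,interpolation=cv2.INTER_CUBIC)
b=np.radians(173.6);M=np.array([[np.cos(b),-np.sin(b)],[np.sin(b),np.cos(b)]])
for z,c in((.0997,(0,255,0)),(.0897,(255,255,0))):
  E=np.array([612,128.7])+np.array([(-75,-40),(75,-40),(75,40),(-75,40)])@M.T
  q=proj(f,np.c_[E/1e3,[z]*4]);q=((q-[245,185]+.5)*8).astype(int)
  cv2.polylines(im,[q],True,c,1)
cv2.imwrite('pics/s3z.png',im)
E
```

```text
(no output)
```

View pics/s3z.png

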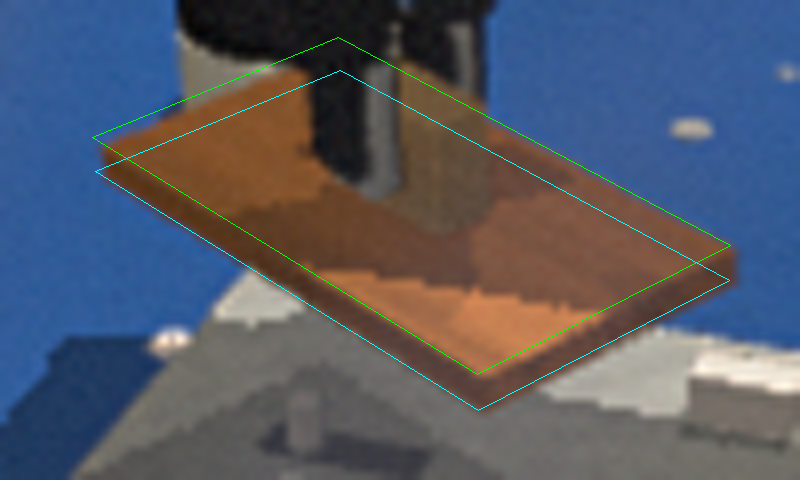

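```bash
python3 - <<'E'
from go import *
st();go(.6136,.1365,.222,-96.5)
E
```

```text
t 5.1 tcp [612.6 126.4 281. ] yaw -96.57 tilt 0.16 F [ 1.35 -0.4  -2.76] M [-0.05 -0.01  0.03] w 17.1 q [-0.25  0.53 -0.07  1.78  0.05  0.83 -2.03]
shift [-0.0345, 0.1967, -0.0002] turn [0.0007, -0.0008, 0.0016]
```

Request:
step_arm:
  xyz:
    - [-0.03,0.05,0]
    - [-0.0345,0.1,0]
    - [-0.0345,0.15,0]
    - [-0.0345,0.18,0]
    - [-0.0345,0.197,0]
    - [-0.0345,0.197,0]
    - [-0.0345,0.197,0]
    - [-0.0345,0.197,0]
  rotation:
    - [0,0,0]
    - [0,0,0.001]
    - [0,0,0.001]
    - [0,0,0.001]
    - [0,0,0.0016]
    - [0,0,0.0016]
    - [0,0,0.0016]
    - [0,0,0.0016]

```text
clock: 6.1
tcp_pos: [0.6139, 0.1366, 0.2225]
orientation: [-1.153, 1.294, -1.293]
contact_force: [0.1, -0.3, -1.0]
grip_width: 0.0169
```

```bash
python3 - <<'E'
from go import *
st();go(.6136,.1365,.216,-96.5)
f=r.grab_frame('side');pickle.dump(f,open('pics/side4.pkl','wb'));im=f['pixels'][:,:,::-1][170:290,235:375]
cv2.imwrite('pics/s4.png',cv2.resize(im,None,fx=5,fy=5,interpolation=2))
E
```

```text
t 6.1 tcp [613.9 136.6 222.5] yaw -96.57 tilt 0.03 F [ 0.12 -0.31 -1.04] M [ 0.01  0.03 -0.  ] w 16.9 q [-0.26  0.62 -0.07  1.8   0.06  0.73 -2.06]
shift [0.0003, 0.0215, -0.0008] turn [0.0002, -0.0008, -0.0002]
```

View pics/s4.png

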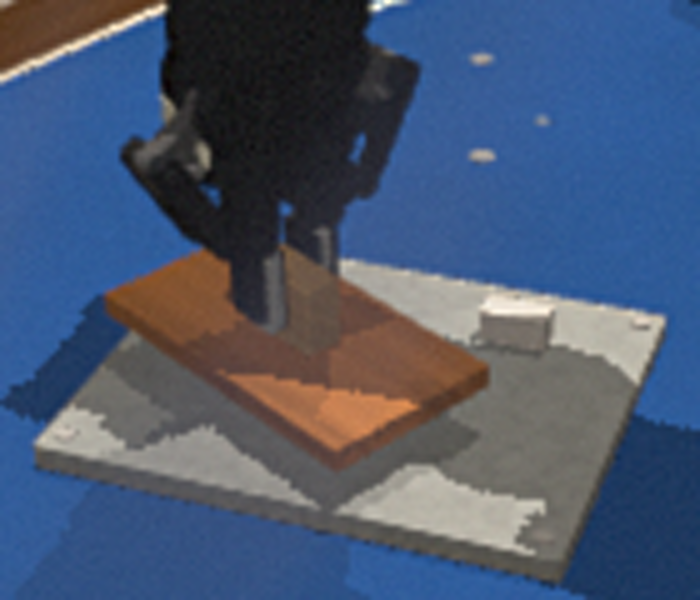

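The block is level above the bed, clear of the stop at (515,320), with its near end at (335,455) and room around it. Lowering gently.

Request:
step_arm:
  xyz:
    - [0,0.005,0]
    - [0,0.01,0]
    - [0,0.015,0]
    - [0,0.018,0]
    - [0,0.0215,0]
    - [0,0.0215,0]
  rotation:
    - [0,0,0]
    - [0,0,0]
    - [0,0,0]
    - [0,0,0]
    - [0,0,0]
    - [0,0,0]

```text
clock: 6.9
tcp_pos: [0.6138, 0.1366, 0.2158]
orientation: [-1.153, 1.294, -1.293]
contact_force: [-0.4, 0.4, -1.8]
grip_width: 0.0169
```

```bash
python3 - <<'E'
from go import *
st();go(.6136,.1365,.212,-96.5)
E
```

```text
t 6.9 tcp [613.8 136.6 215.8] yaw -96.57 tilt 0.03 F [-0.38  0.42 -1.78] M [-0.02  0.   -0.05] w 16.9 q [-0.27  0.63 -0.07  1.8   0.06  0.72 -2.06]
shift [0.0003, 0.0128, -0.0006] turn [0.0003, -0.0008, -0.0001]
```

Request:
step_arm:
  xyz:
    - [0,0.003,0]
    - [0,0.006,0]
    - [0,0.01,0]
    - [0,0.0128,0]
    - [0,0.0128,0]
  rotation:
    - [0,0,0]
    - [0,0,0]
    - [0,0,0]
    - [0,0,0]
    - [0,0,0]

```text
clock: 7.52
tcp_pos: [0.6137, 0.1366, 0.2119]
orientation: [-1.153, 1.294, -1.293]
contact_force: [0.6, -0.1, -1.6]
grip_width: 0.017
```

```bash
python3 - <<'E'
from go import *
st();go(.6136,.1365,.209,-96.5)
E
```

```text
t 7.53 tcp [613.7 136.6 211.9] yaw -96.57 tilt 0.04 F [ 0.6  -0.11 -1.6 ] M [0.01 0.05 0.  ] w 17.0 q [-0.27  0.63 -0.07  1.8   0.06  0.71 -2.06]
shift [0.0002, 0.0096, -0.0004] turn [0.0005, -0.0008, -0.0001]
```

Request:
step_arm:
  xyz:
    - [0,0.004,0]
    - [0,0.008,0]
    - [0,0.012,0]
    - [0,0.016,0]
    - [0,0.016,0]
  rotation:
    - [0,0,0]
    - [0,0,0]
    - [0,0,0]
    - [0,0,0]
    - [0,0,0]

```text
clock: 8.15
tcp_pos: [0.6137, 0.1365, 0.207]
orientation: [-1.153, 1.294, -1.293]
contact_force: [0.1, 0.6, -1.8]
grip_width: 0.0171
```

```bash
python3 - <<'E'
from go import *
st()
f=r.grab_frame('side');pickle.dump(f,open('pics/side5.pkl','wb'));im=f['pixels'][:,:,::-1][170:290,235:375]
cv2.imwrite('pics/s5.png',cv2.resize(im,None,fx=5,fy=5,interpolation=2))
E
```

```text
t 8.15 tcp [613.7 136.5 207. ] yaw -96.57 tilt 0.05 F [ 0.11  0.56 -1.78] M [-0.    0.01  0.03] w 17.1 q [-0.27  0.64 -0.07  1.8   0.06  0.7  -2.06]
```

View pics/s5.png

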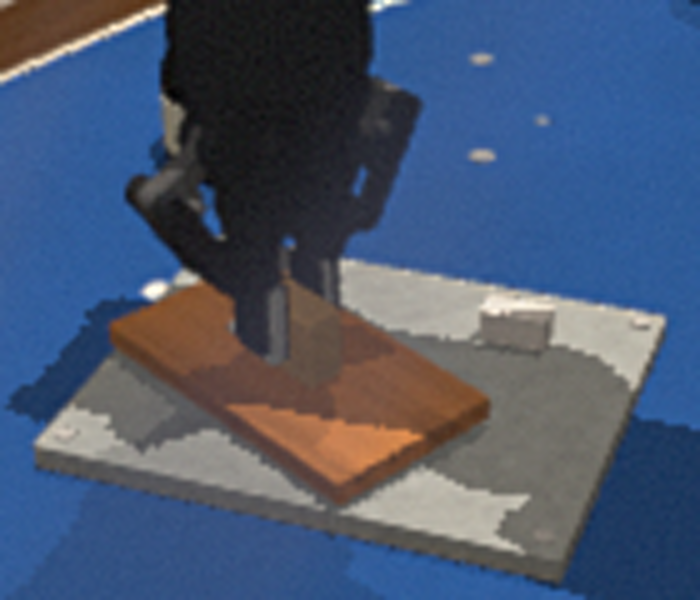

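The block is now level, only a few mm above the bed, and there has been no pin contact, so the hole appears to be over the pin. Lowering to light bed contact.

Request:
step_arm:
  xyz:
    - [0,0.004,0]
    - [0,0.008,0]
    - [0,0.011,0]
    - [0,0.014,0]
    - [0,0.016,0]
    - [0,0.016,0]
  rotation:
    - [0,0,0]
    - [0,0,0]
    - [0,0,0]
    - [0,0,0]
    - [0,0,0]
    - [0,0,0]

```text
clock: 8.95
tcp_pos: [0.6137, 0.1366, 0.2026]
orientation: [-1.153, 1.294, -1.293]
contact_force: [-2.7, -0.4, 2.9]
grip_width: 0.0173
```

```bash
python3 - <<'E'
from go import *
st()
E
```

```text
t 8.95 tcp [613.7 136.6 202.6] yaw -96.57 tilt 0.05 F [-2.73 -0.36  2.91] M [-0.16  0.33 -0.05] w 17.3 q [-0.27  0.64 -0.07  1.8   0.07  0.7  -2.06]
```

```bash
cat > swing.py <<'E'
from go import *
P=np.array([.64797,.13265])
def swing(degs,L=.0345,dz=-.0003):
    o=r.get_obs();R0=R.from_rotvec(o['orientation']);p=np.asarray(o['tcp_pos']);M=R0.as_matrix()
    y0=np.degrees(np.arctan2(M[1,0],M[0,0]))+270
    print('yaw0',y0,'hole err mm',(p[:2]-L*np.array([np.cos(np.radians(y0)),np.sin(np.radians(y0))])-P)*1e3)
    S=[];T=[]
    for d in degs:
        a=np.radians(d);t=P+L*np.array([np.cos(a),np.sin(a)])
        S.append((R0.inv().apply(np.r_[t,p[2]+dz]-p)/.3).round(4).tolist());T.append([0,round(-(d-y0)/90,4),0])
    print(S);print(T)
E
python3 - <<'E'
from swing import *
swing(list(range(176,198,3)))
E
```

```text
yaw0 173.430617470691 hole err mm [-0.02479868  0.02188813]
[[0.0052, 0.001, 0.0002], [0.0112, 0.001, 0.0006], [0.0172, 0.001, 0.0014], [0.0231, 0.001, 0.0024], [0.029, 0.001, 0.0038], [0.0348, 0.001, 0.0055], [0.0405, 0.001, 0.0074], [0.046, 0.001, 0.0097]]
[[0, np.float64(-0.0285), 0], [0, np.float64(-0.0619), 0], [0, np.float64(-0.0952), 0], [0, np.float64(-0.1285), 0], [0, np.float64(-0.1619), 0], [0, np.float64(-0.1952), 0], [0, np.float64(-0.2285), 0], [0, np.float64(-0.2619), 0]]
```

Request:
step_arm:
  xyz:
    - [0,0.001,0]
    - [0.0052,0.001,0.0002]
    - [0.0112,0.001,0.0006]
    - [0.0172,0.001,0.0014]
    - [0.0172,0.001,0.0014]
  rotation:
    - [0,0,0]
    - [0,-0.0285,0]
    - [0,-0.0619,0]
    - [0,-0.0952,0]
    - [0,-0.0952,0]

```text
clock: 9.57
tcp_pos: [0.614, 0.1311, 0.2025]
orientation: [-1.224, 1.184, -1.184]
contact_force: [0.7, -0.8, 2.8]
grip_width: 0.0172
```

```bash
python3 - <<'E'
from swing import *
st();swing([185,188,191,194,197],dz=0)
f=r.grab_frame('side');im=f['pixels'][:,:,::-1][170:290,235:375]
cv2.imwrite('pics/s6.png',cv2.resize(im,None,fx=5,fy=5,interpolation=2))
E
```

```text
t 9.57 tcp [614.  131.1 202.5] yaw -88.05 tilt 0.04 F [ 0.71 -0.81  2.79] M [-0.31 -0.21 -0.02] w 17.2 q [-0.23  0.64 -0.11  1.81  0.1   0.7  -1.93]
yaw0 181.95027743446914 hole err mm [ 0.51080958 -0.34868959]
[[0.0049, -0.0, -0.0015], [0.0109, -0.0, -0.001], [0.0169, -0.0, -0.0002], [0.0228, -0.0, 0.0009], [0.0286, -0.0, 0.0023]]
[[0, np.float64(-0.0339), 0], [0, np.float64(-0.0672), 0], [0, np.float64(-0.1006), 0], [0, np.float64(-0.1339), 0], [0, np.float64(-0.1672), 0]]
```

View pics/s6.png

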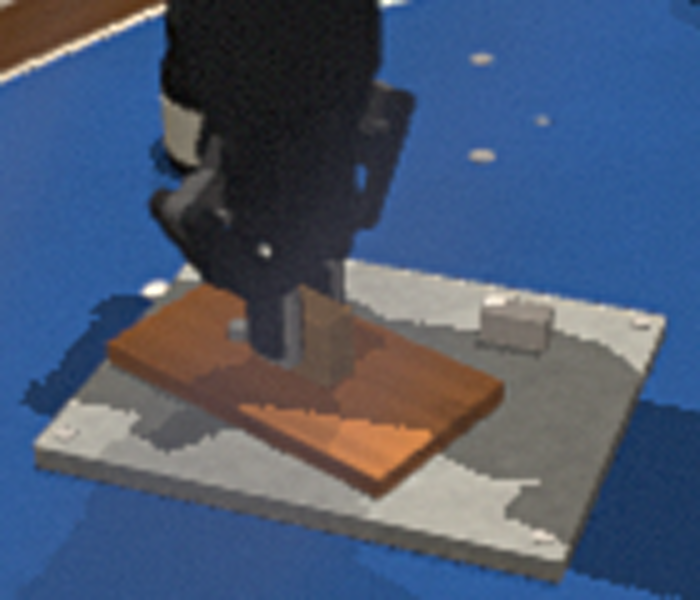

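The pin top shows through the hole at about (237,325), and the block is flat on the bed and swinging freely. Continuing the swing.

Request:
step_arm:
  xyz:
    - [0.0049,0,-0.0015]
    - [0.0109,0,-0.001]
    - [0.0169,0,-0.0002]
    - [0.0228,0,0.0009]
    - [0.0286,0,0.0023]
    - [0.0286,0,0.0023]
  rotation:
    - [0,-0.0339,0]
    - [0,-0.0672,0]
    - [0,-0.1006,0]
    - [0,-0.1339,0]
    - [0,-0.1672,0]
    - [0,-0.1672,0]

```text
clock: 10.38
tcp_pos: [0.6152, 0.1225, 0.2026]
orientation: [-1.333, 0.989, -0.99]
contact_force: [0.0, -0.6, 1.0]
grip_width: 0.0171
```

```bash
python3 - <<'E'
from swing import *
st();swing([198,199,200,201],dz=0)
f=r.grab_frame('side');pickle.dump(f,open('pics/side7.pkl','wb'));im=f['pixels'][:,:,::-1][170:290,235:375]
cv2.imwrite('pics/s7.png',cv2.resize(im,None,fx=5,fy=5,interpolation=2))
E
```

```text
t 10.38 tcp [615.2 122.5 202.6] yaw -73.11 tilt 0.07 F [ 0.04 -0.64  1.01] M [-0.22 -0.26  0.01] w 17.1 q [-0.17  0.65 -0.18  1.8   0.16  0.7  -1.71]
yaw0 196.8853865993866 hole err mm [ 0.27586261 -0.11395602]
[[0.0016, -0.0, -0.0007], [0.0036, -0.0, -0.0007], [0.0056, -0.0, -0.0006], [0.0076, -0.0, -0.0005]]
[[0, np.float64(-0.0124), 0], [0, np.float64(-0.0235), 0], [0, np.float64(-0.0346), 0], [0, np.float64(-0.0457), 0]]
```

View pics/s7.png

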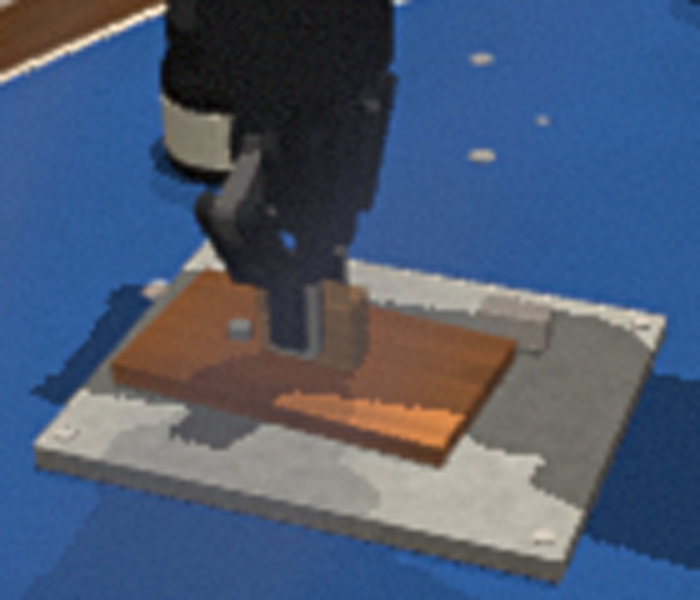

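The pin shows at (240,328), and the block's far side is a few mm short of the stop at (515,320). Small steps from here.

Request:
step_arm:
  xyz:
    - [0.0016,0,-0.0007]
    - [0.0036,0,-0.0007]
    - [0.0056,0,-0.0006]
    - [0.0056,0,-0.0006]
  rotation:
    - [0,-0.0124,0]
    - [0,-0.0235,0]
    - [0,-0.0346,0]
    - [0,-0.0346,0]

```text
clock: 10.92
tcp_pos: [0.6155, 0.1209, 0.2025]
orientation: [-1.353, 0.948, -0.949]
contact_force: [-0.4, -0.7, 2.1]
grip_width: 0.0173
```

```bash
python3 - <<'E'
from swing import *
st();swing([200.5,201,201.5,202],dz=0)
E
```

```text
t 10.93 tcp [615.5 120.9 202.5] yaw -70.01 tilt 0.07 F [-0.4  -0.7   2.14] M [-0.12 -0.04  0.04] w 17.3 q [-0.15  0.65 -0.19  1.8   0.18  0.71 -1.66]
yaw0 199.9937736035444 hole err mm [-0.0781349   0.06797729]
[[0.0013, -0.0, 0.0002], [0.0023, -0.0, 0.0002], [0.0033, -0.0, 0.0002], [0.0043, -0.0, 0.0002]]
[[0, np.float64(-0.0056), 0], [0, np.float64(-0.0112), 0], [0, np.float64(-0.0167), 0], [0, np.float64(-0.0223), 0]]
```

Request:
step_arm:
  xyz:
    - [0.0013,0,0.0002]
    - [0.0023,0,0.0002]
    - [0.0028,0,0.0002]
    - [0.0028,0,0.0002]
  rotation:
    - [0,-0.0056,0]
    - [0,-0.0112,0]
    - [0,-0.014,0]
    - [0,-0.014,0]

```text
clock: 11.42
tcp_pos: [0.6157, 0.1202, 0.2025]
orientation: [-1.361, 0.931, -0.932]
contact_force: [-2.0, -0.3, 3.0]
grip_width: 0.017
```

```bash
python3 - <<'E'
from swing import *
st();swing([201.5,202,202.5,203],dz=0)
E
```

```text
t 11.43 tcp [615.7 120.2 202.5] yaw -68.74 tilt 0.05 F [-2.01 -0.3   2.99] M [-0.23  0.15 -0.08] w 17.0 q [-0.15  0.65 -0.19  1.8   0.18  0.71 -1.64]
yaw0 201.26423479278998 hole err mm [-0.08774975  0.04304397]
[[0.0007, 0.0, 0.0002], [0.0017, -0.0, 0.0002], [0.0027, -0.0, 0.0002], [0.0037, -0.0, 0.0003]]
[[0, np.float64(-0.0026), 0], [0, np.float64(-0.0082), 0], [0, np.float64(-0.0137), 0], [0, np.float64(-0.0193), 0]]
```

Request:
step_arm:
  xyz:
    - [0.0007,0,0.0002]
    - [0.0017,0,0.0002]
    - [0.0017,0,0.0002]
  rotation:
    - [0,-0.0026,0]
    - [0,-0.0082,0]
    - [0,-0.0082,0]

```text
clock: 11.8
tcp_pos: [0.6157, 0.1202, 0.2026]
orientation: [-1.366, 0.922, -0.921]
contact_force: [-4.4, 2.1, 5.0]
grip_width: 0.0176
```

```bash
python3 - <<'E'
from swing import *
st();swing([202.5,203,203.5],dz=0)
f=r.grab_frame('side');pickle.dump(f,open('pics/side8.pkl','wb'));im=f['pixels'][:,:,::-1][205:275,250:350]
cv2.imwrite('pics/s8.png',cv2.resize(im,None,fx=8,fy=8,interpolation=2))
E
```

```text
t 11.8 tcp [615.7 120.2 202.6] yaw -68.01 tilt 0.07 F [-4.41  2.13  4.97] M [ 0.25  0.66 -0.65] w 17.6 q [-0.15  0.65 -0.2   1.8   0.18  0.71 -1.63]
yaw0 201.9879176065378 hole err mm [-0.31213184  0.46914748]
[[0.0029, -0.0, 0.0004], [0.0039, -0.0, 0.0004], [0.0049, -0.0, 0.0004]]
[[0, np.float64(-0.0057), 0], [0, np.float64(-0.0112), 0], [0, np.float64(-0.0168), 0]]
```

View pics/s8.png

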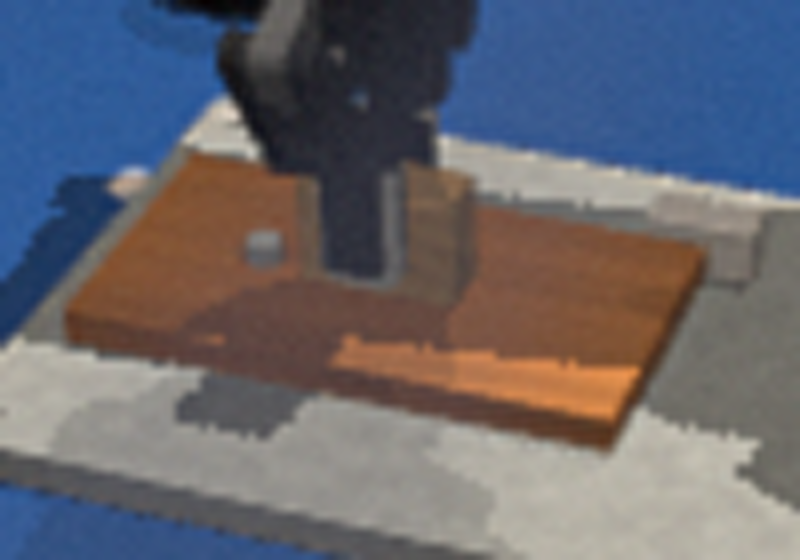

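Resistance felt (Mz about -0.65 N·m, about 5 N): the side at (700,250) has met the stop at (730,250), and the pin is in the hole at (265,247). Releasing, then straight up.

Request:
step_arm:
  xyz:
    - [0,0,0]
    - [0,0,0]
    - [0,0,0]
    - [0,0,0]
    - [0,0,0]
    - [0,0,0]
  rotation:
    - [0,0,0]
    - [0,0,0]
    - [0,0,0]
    - [0,0,0]
    - [0,0,0]
    - [0,0,0]
  grip: 0

```text
clock: 12.6
tcp_pos: [0.6157, 0.1202, 0.2026]
orientation: [-1.366, 0.922, -0.921]
contact_force: [-0.1, 0.3, 0.8]
grip_width: 0.0852
```

```bash
python3 - <<'E'
from go import *
st()
E
```

```text
t 12.6 tcp [615.7 120.2 202.6] yaw -68.01 tilt 0.06 F [-0.11  0.33  0.77] M [0.02 0.02 0.03] w 85.2 q [-0.15  0.65 -0.2   1.8   0.18  0.71 -1.63]
```

Request:
step_arm:
  xyz:
    - [0,-0.05,0]
    - [0,-0.15,0]
    - [0,-0.3,0]
    - [0,-0.45,0]
    - [0.15,-0.6,-0.05]
    - [0.3,-0.6,-0.12]
    - [0.5,-0.6,-0.2]
    - [0.7,-0.6,-0.3]
    - [0.7,-0.6,-0.3]
    - [0.7,-0.6,-0.3]
  rotation:
    - [0,0,0]
    - [0,0,0]
    - [0,0,0]
    - [0,0,0]
    - [0,0,0]
    - [0,0,0]
    - [0,0,0]
    - [0,0,0]
    - [0,0,0]
    - [0,0,0]

```text
clock: 13.85
tcp_pos: [0.6107, -0.1088, 0.3832]
orientation: [-1.364, 0.923, -0.923]
contact_force: [0.3, 1.8, 0.3]
grip_width: 0.0853
```

```bash
python3 - <<'E'
from go import *
st()
for n in('top','side'):
    f=r.grab_frame(n);pickle.dump(f,open(f'pics/{n}9.pkl','wb'))
    im=f['pixels'][:,:,::-1]; im=im[155:285,215:335] if n=='top' else im[205:275,250:370]
    k=5 if n=='top' else 6
    cv2.imwrite(f'pics/{n}9.png',cv2.resize(im,None,fx=k,fy=k,interpolation=2))
    if n=='top':
        hsv=cv2.cvtColor(f['pixels'],cv2.COLOR_RGB2HSV)
        m=cv2.inRange(hsv,(5,100,60),(22,255,255));m[:165]=0;m[285:]=0;m[:,:215]=0;m[:,335:]=0
        c=sorted(cv2.findContours(m,0,1)[0],key=cv2.contourArea)[-1]
        print(cv2.minAreaRect((onz(f,c[:,0],.022)[:,:2]*1e3).astype(np.float32)))
E
```

```text
t 13.85 tcp [ 610.7 -108.8  383.2] yaw -68.08 tilt 0.1 F [0.27 1.81 0.29] M [0.02 0.01 0.01] w 85.3 q [ 0.21  0.41 -0.18  1.71  0.08  1.03 -1.18]
((614.1942749023438, 119.84182739257812), (150.8453369140625, 80.01038360595703), 21.47308349609375)
```

View pics/top9.png

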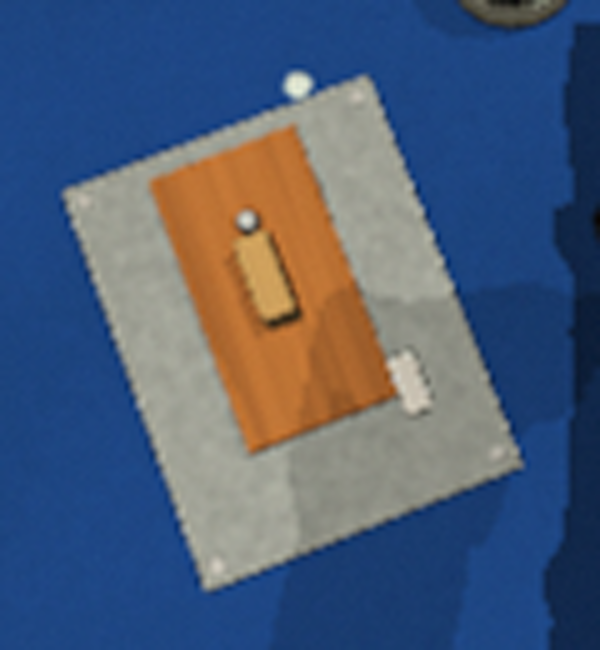

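View pics/side9.png

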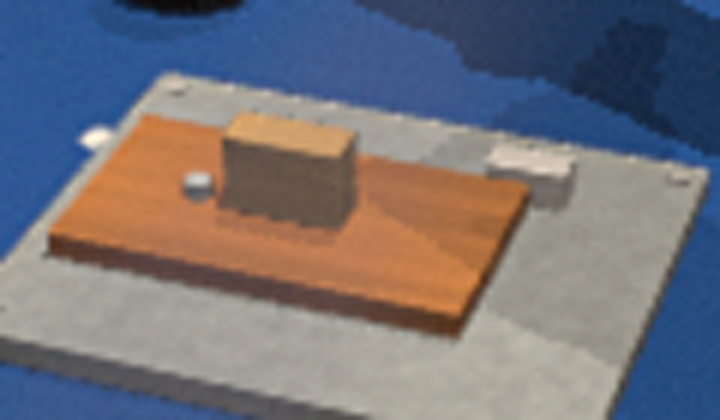

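The top view shows the pin through the hole at (247,220), and the long side meeting the stop at (395,375). The block's measured yaw is 201.5° against 201.3° for the bed, its size reads 150.8 x 80.0 mm at the expected height, and its lateral offset is about -0.4 mm. The side view agrees: the block lies flat. Handing in.

```bash
python3 - <<'E'
from bench import r
print(r.hand_in())
E
```

```text
the job is handed in; nothing more can be done
None
```

I set the printing block on the bed with its hole over the pin and its long side against the stop, then let go. The job was handed in at about 14 s of the 67 s allowed; the hand-in gives no verdict.

**What I did:**
- I picked the block up by its grip and brought it over the pin turned about 28° off its final line.
- The hole went down over the pin without touching it, so there was no need to feel along the slot. I stopped at light contact with the bed, about 5 N.
- I swung the block about the pin until I felt the stop (about 5 N sideways, 0.65 N·m), released it and moved the arm clear.

**Last checks:**
- **Angle and position:** from the top view, the block sits 0.2° off the bed's length and about 0.4 mm off sideways.
- **Fit:** both views show the pin in the hole, the block flat and its side at the stop.
- **Forces:** the highest contact force I read after any move was about 7 N, well under the 50 N limit.
- **Bystanders:** the arm kept clear of the bottle, jar and can, but I did not measure their positions again at the end.

One disagreement: the side camera placed far points up to about 10 mm nearer than the top camera did. I used the top camera for all positions, since its measurements matched the given sizes.

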